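# Tip the highlighter out of the swivel pen holder

## Robot

A 7-joint arm with a two-finger parallel gripper is mounted at the origin on the work surface. World frame = base frame: x ahead of the robot, y to its left, z up, the work surface at z = 0. Lengths are in m, angles in rad, forces in N, time in s.
With the tool pointing down it reaches from about 0.425 to 0.95 m from the base axis. Payload 4.7 kg.
Tool frame: the origin (TCP) lies at the very end of the fingers, on their centre line; the grasp point (between the pads) lies 19 mm behind it; z points along the fingers, y is the line along which they close (so a half turn about z gives the same grasp; the last joint's range is limited). The gripper opens to 85 mm and grips with 20 to 120 N. Pads are 22 mm wide; open, the fingers measure 114 mm over their backs; the gripper's body (76 mm by 85 mm) begins 54 mm behind the grasp point. The pads swing forward as they close: fully open they stand 13 mm farther back than shut.
Start: joints at [-1.373, 0.469, -0.049, 1.532, 0.024, 1.141, -0.082], TCP at [0.152, 0.658, 0.231] pointing down, gripper open.
Joint ranges: [-2.59, 2.59], [-0.33, 1.99], [-1.39, 1.29], [0.1, 2.45], [-1.04, 4.18], [0.21, 1.99], [-2.66, 2.66]. Speed limits (rad/s): [2.57, 2.57, 3.14, 3.14, 3.14, 3.14, 3.14].

## Interface

Orientations are given as a unit quaternion [x, y, z, w].
In Python, from rig import r gives the robot as it stands.
- The arm moves only by the shell command python3 -m jog 'ROWS' [OPENING] [FORCE]. ROWS is a JSON object of lists of equal length, an entry for each row: "translation": the shift along the tool's x, y, z in mm, a list of three; "twist": the turn about the tool's z in rad. In form: {"translation": [[dx, dy, dz], ...], "twist": [twist, ...]}. A call has 1 to 20 rows; each row shifts and turns the commanded pose from where the row before left it, along the tool's axes as they then stand; what a row does not reach is not made up. A row lasts 1/12 s, in which the tool goes at most 41.7 mm and 7.16 degrees, less where a joint would pass 70% of its speed; a pose out of reach is approached as far as the arm can. A call with a gripper value outside its range is refused whole. OPENING is the opening in per cent of the stroke, from 0 (shut) to 100 (fully open), set as the call begins (- or left out, the last holds). The fingers move at their own pace and stop on an object; FORCE is the grip in N (left out, the last holds). Time passes only in rows, so rows that do not move let the fingers close. It gives the time, the measured TCP pose, the force and the opening at its end, in the units of the state.
- r.get_state(): the state, without advancing time (a new reading comes with each control period).
- r.get_image(name): name is "scene" or "top" or "wrist"; returns a dict with "img" (400x640x3 uint8, red, green, blue), "vfov" (degrees; the focal length in pixels is half the picture's height over the tangent of half this angle, whatever the lens; pixels are square), "cx", "cy" (the principal point, pixels), "world_to_cam" (4x4, takes a point from world to camera coordinates); the wrist camera has in their place "mount" (4x4, takes a point from camera to tool coordinates, whose origin is the TCP and whose axes are the flange's). Camera axes: x right, y down, z forward; pixel columns grow to the right and rows downward; lengths in m; the calibration is good to about 2 mm. A picture is of the moment at which its call begins: read the wrist's pose just before it. There is no depth.
- r.job_done(): hands the job in, once; it reports no verdict.
Trained networks look in the newest picture that a camera, given by its name, has taken for a name from the list of things; names that differ only in an ending like _2 or _b are one class to them, and where a whole thing is asked for, a point or a joint stands for the part that bears it (a point fixed in the world has none). Each returns a list of dicts, best first, with "p" (0 to 1); they miss things now and then, are a little off and sometimes report something else, mostly with a low value. They report only what shows in the picture. A call takes as long as a camera call.
- r.search_frame(query, camera): "xy" ([column, row] in pixels, amid what is visible of it).
- r.silhouettes(query, camera): "mask" (400x640 bool, what is visible of it) and "xy" ([column, row] in pixels, amid what is visible of it).
The state is a dict: "time_s": time; "joint_pos": joint angles; "qd": joint speeds; "joint_efforts": joint torques, N m; "ee_pos": TCP position; "ee_rot": TCP orientation; "wrist_force": force on the tool from outside, world axes, zero at the start; "ft_torque": the same for the moment, N m; "opening": finger opening in m.
Only numpy, scipy, OpenCV 4.12 (cv2) and the standard library are available. Lean on these libraries where they do the work, as an engineer would, in place of code of your own. Each camera call takes 0.05 s, during which the arm holds its last target. There are 200 camera calls.

## Task

A stubby highlighter has dropped to the bottom of the tall swivel pen holder that has no pencils in it, too deep to grip. Tip that holder forward, well past level, over the tray in front of it so that the highlighter slides out into the tray, then let the holder return upright. Leave the other holder, with the pencils, upright.

Things in the scene. Friction and masses are not known exactly. Their poses are not given: they have to be found in the camera images.
- stand: Fixed stand of the pencil-free holder: base plate 360 x 116 mm, two brass uprights at its hinge, tray in front. Origin on the desk below the hinge; x forward along the tray, away from the robot within 20 degrees; y along the hinge, which is 150 mm up. Uprights: 24 mm along x, y = 31 to 39 mm either side, 165 mm high. Tray inside: x = 36 to 274, y = -52 to 52 mm, floor 6 mm up, walls 14 to 36 mm high.
- holder (a joint): Angle of the pencil-free holder, rad: 0 upright, growing as its top swings forward (stand's +x) and down over the tray; 1.57 level; stop at 2.4. A damped spring returns it to 0: pushing 100 mm from the hinge takes under 4 N; let go, it is upright within 2 s. The highlighter slides out only once it is tipped 2.0 to 2.2 rad, depending on friction; about 1 s at 2.3 is enough.
- holder_mouth (a point): Centre of the pencil-free holder's open mouth; moves with the holder, z out along its axis. The holder is a square light-wood tube, 50 x 50 mm outside, 5 mm walls, 195 mm long, its floor 8 mm thick. The hinge crosses its axis 120 mm below the mouth and 75 mm above its foot, so upright its mouth is 270 mm above the desk and its foot 75 mm.
- highlighter: Stubby grey and white highlighter, a flat block 24 x 15 x 65 mm, 20 to 35 g. Origin at its centre, z along its length. At the start it stands on the floor of the pencil-free holder, its top 122 mm below the mouth.
- holder_pencils (a joint): Angle (rad, 0 upright) of the other holder: same size, same stand and tray, but four pencils stand in it, rising up to 55 mm above its mouth (325 mm above the desk). The two stand side by side at least 330 mm apart, either one on the left.

How it is judged:
On the way:
1. the pencil-free holder is tipped past level (beyond 1.75 rad) (value of joint holder above 1.75 rad), for 0.2 s.
At the end, for the whole second after the job is handed in: The highlighter's centre is inside the tray of the pencil-free holder's stand and less than 45 mm above the desk, at rest (under 20 mm/s), and both holders are upright within 0.17 rad (10 degrees) (x of highlighter in the frame of stand between 0.036 and 0.274 m and y of highlighter in the frame of stand between -0.052 and 0.052 m and z of highlighter in the frame of stand below 0.045 m and linear speed of highlighter below 0.02 m/s and value of joint each of holder, holder_pencils below 0.17 rad); the robot touches nothing.
It fails at once if the holder with the pencils is tipped by more than 0.35 rad (20 degrees) (value of joint holder_pencils above 0.35 rad).
It also fails if it takes over 54 s, if anything falls off the work surface, if the arm or the gripper's body presses on something with over 40 N, if the wrist force passes 120 N, or if a joint passes its speed limit or range.

## Working session

There is one attempt and no reset: what is moved stays moved. The work goes in short steps, Python scripts to look and compute and a shell command to move; the robot and the scene stay as the last step left them, time stands still between calls to the robot, and variables do not carry over. Pictures are saved under pics/ and viewed, on a budget of 10 in all, crops included, one or two more only if the job needs it, and the job is handed in when it is done.

```bash
mkdir -p pics; ls; python3 - <<'E'
from rig import r
import cv2,numpy as np
s=r.get_state(); print(s)
ims=[]
for n in("scene","top"):
    d=r.get_image(n); print(n,d["vfov"],d["cx"],d["cy"],np.round(d["world_to_cam"],3).tolist())
    cv2.imwrite(f"pics/{n}0.png",d["img"][:,:,::-1])
    for q in("stand","holder","holder_mouth","holder_pencils","highlighter"):
        print(q,[(np.round(x["xy"]),round(x["p"],2)) for x in r.search_frame(q,n)])
E
```

```text
pics
{'time_s': 0.0, 'joint_pos': array([-1.37291544,  0.46947522, -0.04858518,  1.53374274,  0.02406426,
        1.14096887, -0.08229368]), 'qd': array([ 7.79108365e-04,  1.58784877e-03, -1.47530777e-03, -7.67605935e-04,
        6.85174666e-04, -6.57664983e-05,  8.69556050e-04]), 'joint_efforts': array([ 6.32722258e-04, -5.10329604e+01, -4.63130116e-02, -2.37701458e+01,
        1.07515475e-02,  7.80284900e-03, -1.48819947e-05]), 'ee_pos': array([0.15161946, 0.65713396, 0.23021793]), 'ee_rot': array([ 1.13139913e-01,  9.93578557e-01, -1.00099660e-03, -9.07471138e-05]), 'wrist_force': array([-0.38978511, -0.23018586, -0.45173102]), 'ft_torque': array([0.03499975, 0.01041304, 0.01100199]), 'opening': 0.08556180667662004}
scene 43.93884364980838 316.75730800565054 198.3105914350388 [[-0.457, 0.889, -0.014, 0.252], [0.627, 0.311, -0.714, -0.189], [-0.631, -0.335, -0.7, 1.437], [0.0, 0.0, 0.0, 1.0]]
stand [(array([458., 317.]), 0.58)]
holder [(array([466., 253.]), 0.85)]
holder_mouth [(array([467., 249.]), 0.79)]
holder_pencils [(array([188., 161.]), 0.9)]
highlighter []
top 50.5046440306797 320.48239013068894 200.7441101872107 [[0.006, -1.0, 0.029, -0.025], [-0.99, -0.01, -0.144, 0.512], [0.144, -0.027, -0.989, 1.101], [0.0, 0.0, 0.0, 1.0]]
stand [(array([196., 165.]), 0.97)]
holder [(array([189., 187.]), 0.72)]
holder_mouth [(array([189., 190.]), 0.73)]
holder_pencils [(array([442., 180.]), 0.79)]
highlighter []
```

View pics/scene0.png

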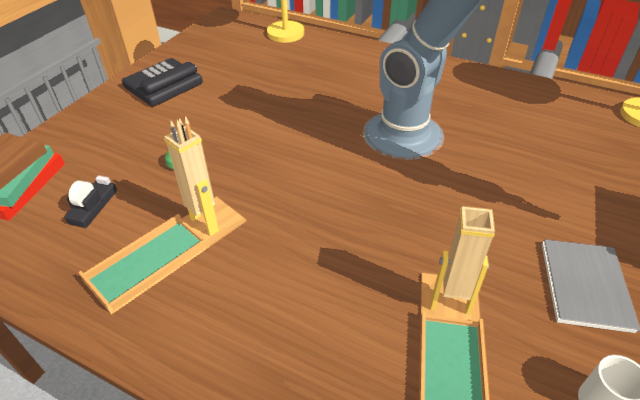

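View pics/top0.png

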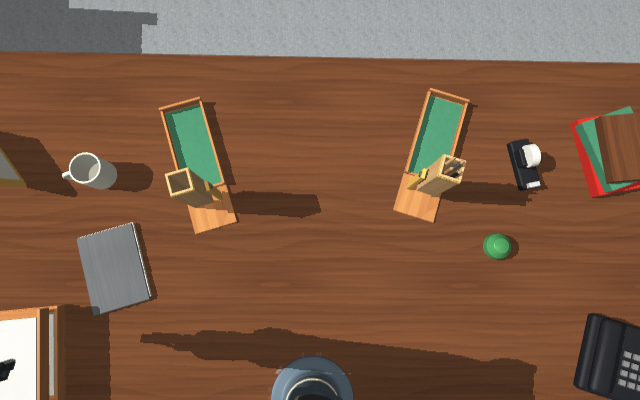

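The scene view shows the empty holder on the right, with its mouth at about (476,219), and the pencil holder on the left at (185,140). In the top view the empty one is on the left, with its mouth at (179,181) and tray running up to (180,100). The pencil holder is at (452,170), and the arm is out of the way at lower left.

```bash
cat > h.py <<'E'
from rig import r
import cv2,numpy as np
from scipy.optimize import least_squares
def proj(d,P):
    f=200/np.tan(np.radians(d["vfov"]/2)); W=np.array(d["world_to_cam"])
    c=np.atleast_2d(P)@W[:3,:3].T+W[:3,3]
    return np.c_[d["cx"]+f*c[:,0]/c[:,2], d["cy"]+f*c[:,1]/c[:,2]]
def back(d,uv,z):
    f=200/np.tan(np.radians(d["vfov"]/2)); W=np.array(d["world_to_cam"]);R=W[:3,:3]
    uv=np.atleast_2d(uv); v=np.c_[(uv[:,0]-d["cx"])/f,(uv[:,1]-d["cy"])/f,np.ones(len(uv))]@R
    o=-R.T@W[:3,3]; return o+v*((z-o[2])/v[:,2])[:,None]
E
python3 - <<'E'
from h import *
for n,(x0,x1,y0,y1) in {"top":(150,245,85,215),"scene":(410,500,290,400)}.items():
    d=r.get_image(n); im=d["img"].astype(int)
    g=((im[...,1]>im[...,0]+25)&(im[...,1]>im[...,2]+10)).astype(np.uint8)
    m=np.zeros_like(g); m[y0:y1,x0:x1]=g[y0:y1,x0:x1]
    ys,xs=np.nonzero(m); P=back(d,np.c_[xs,ys],.006)[:,:2]
    (c,s,a)=cv2.minAreaRect(P.astype(np.float32)*1000); print(n,len(P),c,s,a)
    for q in("stand","holder"):
        L=r.silhouettes(q,n)
        for k in L[:2]:
            M=k["mask"]; ys,xs=np.nonzero(M); print(q,k["p"],k["xy"],M.sum(),xs.min(),xs.max(),ys.min(),ys.max())
        np.save(f"{q}_{n}.npy",L[0]["mask"])
    ims=cv2.resize(d["img"][150:400,150:250] if n=="top" else d["img"][195:395,400:500],None,fx=3,fy=3)
    print(n, "mouth", back(d,[[179,181]] if n=="top" else [[476,219]],.27))
d=r.get_image("top"); a=cv2.resize(d["img"][90:240,150:250],None,fx=4,fy=4,interpolation=2)
d=r.get_image("scene"); b=cv2.resize(d["img"][200:350,410:510],None,fx=4,fy=4,interpolation=2)
cv2.imwrite("pics/crop1.png",np.hstack([a,b])[:,:,::-1])
E
```

```text
top 2507 (664.8010864257812, 335.4757995605469) (231.2021942138672, 98.70451354980469) 17.627574920654297
stand 0.56 [196.8, 166.3] 6177 160 236 97 232
holder 0.86 [187.7, 186.2] 1226 166 213 167 207
top mouth [[0.51790394 0.28699336 0.27      ]]
scene 4082 (631.110107421875, 325.1966552734375) (160.9099578857422, 98.59471130371094) 17.76094627380371Traceback (most recent call last):
  File "<stdin>", line 12, in <module>
IndexError: list index out of range
```

```bash
python3 -m jog '{"translation":[[0,0,-20],[0,0,-20],[0,0,-10],[0,0,0],[0,0,0],[0,0,0],[-9,-33,0],[-9,-33,0],[-9,-33,0],[-9,-33,0],[-9,-33,0],[-9,-33,0],[-9,-33,0],[-9,-33,0],[-9,-33,0],[-9,-33,0],[-9,-33,0],[-9,-33,0],[-9,-33,0],[-9,-33,0]],"twist":[-0.09,-0.09,-0.09,-0.09,-0.09,-0.085,0,0,0,0,0,0,0,0,0,0,0,0,0,0]}' 0 60
cat > where.py <<'E'
from h import *
from scipy.spatial.transform import Rotation as R
O=np.array([.5178,.2877]);psi=.308
s=r.get_state();c,k=np.cos(psi),np.sin(psi)
d=s["ee_pos"][:2]-O
print("stand xyz mm",np.round([1000*(c*d[0]+k*d[1]),1000*(-k*d[0]+c*d[1]),1000*s["ee_pos"][2]],1),"t",s["time_s"],"F",np.round(s["wrist_force"],1),"open",s["opening"])
m=R.from_quat(s["ee_rot"]).as_matrix();print("tool y ang-hinge deg",np.degrees(np.arctan2(m[1,1],m[0,1])-psi-np.pi/2), m[:,2].round(3))
E
python3 where.py
python3 - <<'E'
import numpy as np
w=11;p=None
for t in np.linspace(0,2.35,25):
    a=np.array([np.sin(t),np.cos(t)]);n=np.array([-np.cos(t),np.sin(t)])
    q=(105 if t<np.pi/2 else 105-2*w)*a+25*n+[(-w if t<np.pi/2 else w),150]
    print(round(t,2),q.round(0),None if p is None else (q-p).round(0));p=q
E
```

```text
time_s: 2.52
ee_pos: [0.4126, 0.2542, 0.2817]
ee_rot: [-0.154, 0.988, 0.0, 0.0]
wrist_force: [-0.2, 0.5, 0.1]
opening: 0.0002
stand xyz mm [-1.104e+02 -1.000e-01  2.817e+02] t 2.5167 F [-0.2  0.5  0.1] open 0.00016604992213871856
tool y ang-hinge deg 0.015613130606722923 [ 0.001  0.001 -1.   ]
0.0 [-36. 255.] None
0.1 [-26. 257.] [10.  2.]
0.2 [-15. 258.] [11.  1.]
0.29 [ -5. 258.] [11. -0.]
0.39 [  6. 257.] [11. -1.]
0.49 [ 16. 254.] [10. -2.]
0.59 [ 26. 251.] [10. -3.]
0.69 [ 36. 247.] [10. -4.]
0.78 [ 45. 242.] [ 9. -5.]
0.88 [ 54. 236.] [ 9. -6.]
0.98 [ 62. 229.] [ 8. -7.]
1.08 [ 70. 222.] [ 7. -8.]
1.18 [ 76. 214.] [ 7. -8.]
1.27 [ 82. 205.] [ 6. -9.]
1.37 [ 87. 195.] [ 5. -9.]
1.47 [ 91. 186.] [  4. -10.]
1.57 [ 94. 175.] [  3. -10.]
1.66 [ 96. 167.] [ 2. -8.]
1.76 [ 97. 159.] [ 1. -8.]
1.86 [ 98. 150.] [ 0. -8.]
1.96 [ 97. 142.] [-0. -8.]
2.06 [ 96. 133.] [-1. -8.]
2.15 [ 94. 125.] [-2. -8.]
2.25 [ 91. 117.] [-3. -8.]
2.35 [ 88. 109.] [-4. -8.]
```

```bash
python3 -m jog '{"translation":[[-12,0,14],[-25,0,13],[-25,0,0],[-12,0,0],[-10,0,-2],[-11,0,-1],[-11,0,0],[-11,0,1],[-10,0,3],[-10,0,3],[-10,0,4],[-9,0,5],[-9,0,6],[-8,0,7],[-7,0,8],[-7,0,8],[-6,0,9],[-5,0,9],[-4,0,10],[-3,0,10]],"twist":[0,0,0,0,0,0,0,0,0,0,0,0,0,0,0,0,0,0,0,0]}'
python3 where.py
python3 - <<'E'
from h import *
b=r.get_image("scene")["img"]; cv2.imwrite("pics/level.png",cv2.resize(b[180:400,360:560],None,fx=2.7,fy=2.7)[:,:,::-1])
E
```

```text
time_s: 4.18
ee_pos: [0.6081, 0.3183, 0.1734]
ee_rot: [-0.153, 0.988, 0.0, 0.001]
wrist_force: [1.0, 0.7, 3.9]
opening: -0.0001
stand xyz mm [ 95.4   1.8 173.4] t 4.1833 F [1.  0.7 3.9] open -9.470865909925209e-05
tool y ang-hinge deg 0.0118004828002414 [ 0.001  0.001 -1.   ]
```

View pics/level.png

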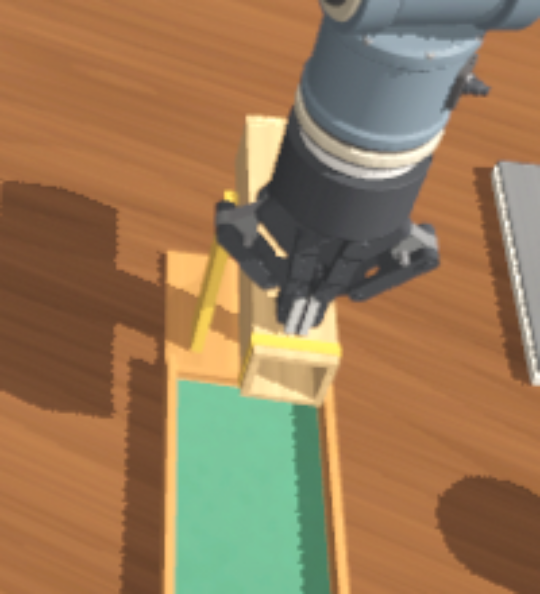

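The holder is level with the fingertips on top, near its mouth. I'll keep pushing to about 2.3 rad.

```bash
python3 -m jog '{"translation":[[-1,0,8],[-1,0,8],[-1,0,8],[0,0,8],[1,0,8],[2,0,8],[3,0,8],[2,0,4],[0,0,0],[0,0,0],[0,0,0],[0,0,0],[0,0,0],[0,0,0],[0,0,0],[0,0,0],[0,0,0],[0,0,0]],"twist":[0,0,0,0,0,0,0,0,0,0,0,0,0,0,0,0,0,0]}'
python3 where.py
python3 - <<'E'
from h import *
for n in("scene","top"):
    b=r.get_image(n)["img"]
    print(n,[(k["xy"],k["p"]) for k in r.search_frame("highlighter",n)])
    if n=="scene": cv2.imwrite("pics/tip.png",cv2.resize(b[180:400,360:560],None,fx=2.7,fy=2.7)[:,:,::-1])
E
```

```text
time_s: 5.73
ee_pos: [0.6028, 0.3164, 0.1144]
ee_rot: [-0.153, 0.988, 0.0, 0.0]
wrist_force: [4.0, 0.1, 1.5]
opening: 0.0
stand xyz mm [ 89.7   1.6 114.4] t 5.7333 F [4.  0.1 1.5] open 2.3664849299645998e-05
tool y ang-hinge deg 0.008909209596389123 [ 0.001  0.    -1.   ]
scene [([452.8, 344.0], 0.53)]
top []
```

View pics/tip.png

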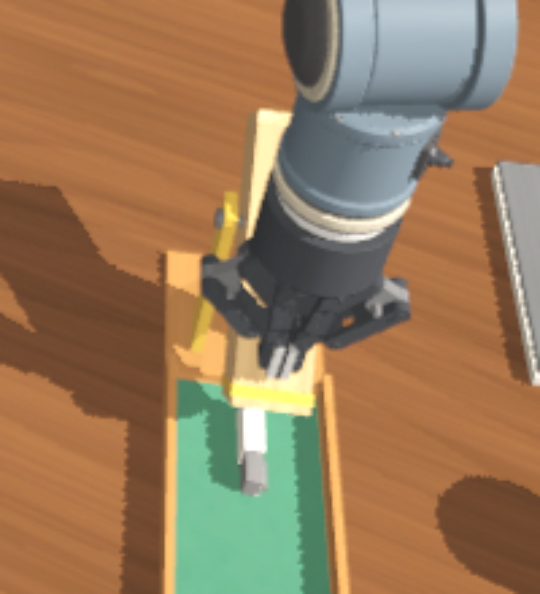

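The highlighter is showing at (452,344), below the mouth and on the green floor, but its tail may still be inside. I'll hold longer and measure.

```bash
python3 -m jog '{"translation":[[0,0,0],[0,0,0],[0,0,0],[0,0,0],[0,0,2],[0,0,0],[0,0,0],[0,0,0],[0,0,0],[0,0,0],[0,0,0],[0,0,0]],"twist":[0,0,0,0,0,0,0,0,0,0,0,0]}'
cat > hl.py <<'E'
from h import *
O=np.array([.5178,.2877]);psi=.308;c,k=np.cos(psi),np.sin(psi)
for n in("scene","top"):
    D=r.get_image(n)
    for L in r.silhouettes("highlighter",n)[:2]:
        ys,xs=np.nonzero(L["mask"]); P=back(D,np.c_[xs,ys],.015)[:,:2]-O
        x=1000*(c*P[:,0]+k*P[:,1]);y=1000*(-k*P[:,0]+c*P[:,1])
        print(n,L["p"],len(xs),"stand x %.0f..%.0f y %.0f..%.0f"%(x.min(),x.max(),y.min(),y.max()))
E
python3 hl.py; python3 where.py
```

```text
time_s: 6.93
ee_pos: [0.6022, 0.3163, 0.1122]
ee_rot: [-0.153, 0.988, -0.0, -0.0]
wrist_force: [0.8, -0.5, 2.4]
opening: 0.0
scene 0.8 270 stand x 63..125 y -7..12
stand xyz mm [ 89.3   1.8 112.3] t 7.1333 F [ 0.3 -0.4  3.4] open 1.0047082728282682e-06
tool y ang-hinge deg 0.01783094571362844 [-0.  0. -1.]
```

```bash
python3 -m jog '{"translation":[[-1,0,-4],[-2,0,-4],[-2,0,-4],[-2,0,-4],[-1,0,-4],[-1,0,-4],[0,0,-4],[0,0,-4],[0,0,-4],[0,0,-4],[1,0,-4],[1,0,-4],[1,0,-5],[1,0,-5],[1,0,-5]],"twist":[0,0,0,0,0,0,0,0,0,0,0,0,0,0,0]}'
python3 hl.py; python3 where.py
```

```text
time_s: 8.38
ee_pos: [0.6062, 0.3175, 0.1759]
ee_rot: [-0.153, 0.988, 0.0, 0.0]
wrist_force: [1.9, 0.5, 1.4]
opening: 0.0004
scene 0.61 311 stand x 54..127 y -7..11
top 0.21 1259 stand x -173..-71 y -715..-558
stand xyz mm [ 93.5   1.6 175.5] t 8.5833 F [3.1 1.1 2.8] open 0.0001457698900655697
tool y ang-hinge deg 0.010340266666707008 [ 0.  0. -1.]
```

It's lying in the tray, clear of the tube. I'll retrace to upright and then back off.

```bash
python3 -m jog '{"translation":[[3,0,-10],[4,0,-10],[5,0,-9],[6,0,-9],[7,0,-8],[7,0,-8],[8,0,-7],[9,0,-6],[9,0,-5],[10,0,-4],[10,0,-3],[10,0,-3],[11,0,-1],[11,0,0],[11,0,1],[10,0,2],[15,0,0],[25,0,0],[25,0,0],[15,0,0]],"twist":[0,0,0,0,0,0,0,0,0,0,0,0,0,0,0,0,0,0,0,0]}'
python3 -m jog '{"translation":[[0,10,-10],[0,25,-10],[0,25,0],[0,25,0],[0,25,0],[0,25,0],[0,25,0],[0,20,0],[0,10,0],[0,0,0],[0,0,0],[0,0,0],[0,0,0],[0,0,0],[0,0,0],[0,0,0],[0,0,0],[0,0,0],[0,0,0],[0,0,0]],"twist":[0,0,0,0,0,0,0,0,0,0,0,0,0,0,0,0,0,0,0,0]}'
python3 hl.py; python3 where.py
python3 - <<'E'
from h import *
cv2.imwrite("pics/end_s.png",r.get_image("scene")["img"][:,:,::-1])
E
```

```text
time_s: 10.25
ee_pos: [0.4026, 0.2526, 0.2547]
ee_rot: [-0.154, 0.988, -0.0, -0.001]
wrist_force: [-0.5, 0.5, 0.0]
opening: 0.0001
time_s: 11.92
ee_pos: [0.3476, 0.4347, 0.2753]
ee_rot: [-0.154, 0.988, 0.0, 0.0]
wrist_force: [-0.1, 0.0, 0.0]
opening: 0.0
scene 0.83 328 stand x 52..127 y -8..11
scene 0.3 2326 stand x -526..-164 y -793..-590
top 0.64 142 stand x 62..127 y -8..11
stand xyz mm [-117.6  191.7  275.3] t 12.1167 F [-0.5 -0.3  0.5] open 5.5057617483681704e-05
tool y ang-hinge deg 0.012672511460512416 [-0.  0. -1.]
```

View pics/end_s.png

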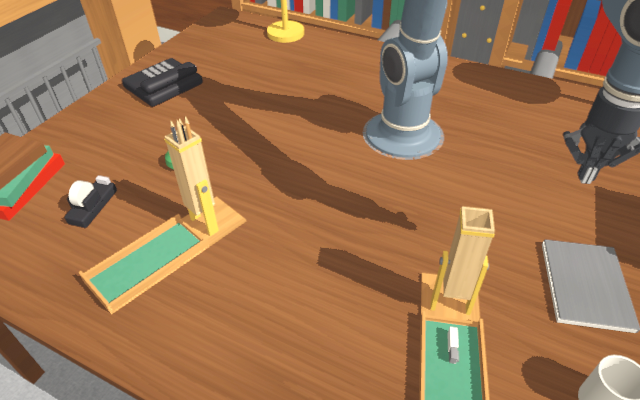

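The highlighter lies in the tray at (454,344). The empty holder is upright with its mouth at (476,219), as at the start. The pencil holder hasn't moved, and the gripper is clear at (590,150).

```bash
python3 -c "
from rig import r
print(r.job_done())"
```

```text
the job is handed in; nothing more can be done
None
```

I tipped the pencil-free holder to about 2.3 rad by pushing it with the closed fingers, and the highlighter slid out into the tray. I then let the holder back upright along the same path, moved the arm clear and handed the job in. The robot clock read about 12 s, against the 54 s limit.

- **Highlighter:** the top camera puts it flat in the tray at about x = 62 to 127 mm and y = -8 to 11 mm in the stand's frame. The scene camera agrees to within about 10 mm.
- **Holders:** in the last scene picture both stand upright. The empty one's mouth is back where it started, and the pencil holder hasn't moved. I judged this by eye and did not measure the angles.
- **Forces:** the wrist force readings I took were about 4 N or less, and near zero once the arm was clear.
- **Tip angle:** the 2.3 rad comes from the finger position and the known geometry; I did not measure it directly.
- **Stray detections:** the networks also reported a "highlighter" twice far from the stand (p = 0.21 and 0.30). I took these as false.

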